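# Slide the backing board out over the edge of the work block for taping

### The job

The white backing board lies on the raised work block and its red-marked strip is to be taped: push it with the fingertips across the block toward the block's dark steel-edged side until that strip sticks out past the edge, with the whole red line right above the edge and parallel to it. Only slide the board, never lift, carry or tip it; leave it lying flat on the block, and do not disturb the jar, the weight or the tape roll standing around.

Things in the scene. Friction and masses are not known exactly. Their poses are not given: they have to be found in the camera images.
- block: raised work block with a brown wooden top and plywood sides, fixed to the table; 240 mm (its x) by 300 mm (its y), 40 mm high. Origin at the centre of its underside; z up; its +y side (toward the robot's left) is the one with a dark steel strip 16 mm wide set in flush along it, with three small brass screws: that edge is the straight line y = +150 mm, z = 40 mm in its frame, running along its x.
- board: loose white rigid board, 150 mm (its x) by 120 mm (its y), 6 mm thick, 0.1 to 0.2 kg, lying on the block. Origin at the centre of its underside; z up. A red line 3 mm wide is drawn on its top parallel to its x, at y = +30 mm, so 30 mm in from its +y long side, the side nearest the steel-edged side of the block. The pushed long side is at y = -60 mm.
- line_near (a point): end of the red line nearer the robot, on the board's top, at board frame (-73, 30, 6) mm
- line_far (a point): end of the red line farther from the robot, on the board's top, at board frame (73, 30, 6) mm
- jar: loose white paste jar with a red lid, 57 mm across, 75 mm high, standing on the table; origin at the centre of its underside
- weight: loose grey cloth-covered lead weight, 100 mm (x) by 46 mm (y), 27 mm high, lying on the table; origin at the centre of its underside
- tape: loose roll of beige tape lying flat on the table, 98 mm across, 25 mm high; origin at the centre of its underside

How it is judged:
At the end, for the whole second after the job is handed in: Both ends of the red line are within 6 mm of the block's steel-edged side, seen from above, and between that edge's ends; the board lies flat and at rest on the block's top; the jar, weight and tape are within 20 mm of where they stood (y of line_near in the frame of block between 0.144 and 0.156 m and x of line_near in the frame of block between -0.122 and 0.122 m and y of line_far in the frame of block between 0.144 and 0.156 m and x of line_far in the frame of block between -0.122 and 0.122 m and z of board in the frame of block between 0.036 and 0.044 m and angle between board's own z axis and vertical below 0.05 rad and linear speed of board below 0.01 m/s and distance of each of jar, weight, tape from where it was at the start of the episode below 0.02 m); the robot touches nothing.
It fails at once if the board is lifted, carried or tipped (z of board in the frame of block above 0.054 m or angle between board's own z axis and vertical above 0.2 rad).
It fails at once if the paste jar is moved by more than 20 mm or tipped (distance of jar from where it was at the start of the episode above 0.02 m or angle between jar's own z axis and vertical above 0.3 rad).
It fails at once if the lead weight is moved by more than 20 mm or tipped (distance of weight from where it was at the start of the episode above 0.02 m or angle between weight's own z axis and vertical above 0.3 rad).
It fails at once if the roll of tape is moved by more than 20 mm or tipped (distance of tape from where it was at the start of the episode above 0.02 m or angle between tape's own z axis and vertical above 0.3 rad).
It also fails if it takes over 45 s, if anything falls off the work surface, if the arm or the gripper's body presses on something with over 40 N, if the wrist force passes 120 N, or if a joint passes its speed limit or range.

### The arm

A 6-joint arm with a two-finger parallel gripper is mounted at the origin on the work surface; the furniture and walls round the work are solid. World frame = base frame: x ahead of the robot, y to its left, z up, the work surface at z = 0. Lengths are in m, angles in rad, forces in N, time in s.
With the tool pointing down it reaches from about 0.375 to 0.975 m from the base axis. Payload 3.8 kg.
Tool frame: the origin (TCP) lies at the very end of the fingers, on their centre line; the grasp point (between the pads) lies 19 mm behind it; z points along the fingers, y is the direction in which the jaws open and shut (so a half turn about z gives the same grasp; the last joint's range is limited). The gripper opens to 85 mm and grips with 20 to 120 N. Pads are 22 mm wide; open, the fingers measure 114 mm over their backs; the gripper's body (76 mm by 85 mm) begins 54 mm behind the grasp point. The pads swing forward as they close: fully open they stand 13 mm farther back than shut.
Start: joints at [-1.155, 0.264, 1.604, -0, 1.274, -0.037], TCP at [0.295, -0.607, 0.231] pointing down, gripper open.
Joint ranges: [-2.63, 2.63], [-0.94, 2.18], [0.31, 2.57], [-1.31, 4.45], [0, 2.66], [-2.55, 2.55]. Speed limits (rad/s): [2.57, 2.57, 3.14, 3.14, 3.14, 3.14].

### API

Orientations are given as a rotation vector (axis times angle).
In Python, from workcell import read_state, read_camera, camera_info, finish_job gives the robot as it stands. The module is installed in compiled form; this text tells all that it offers.
- The arm moves only by the tool play_rows, never from a script. Its argument "motion" is a list of rows, each a list of 5 numbers: the shift along the tool's x, y, z in units of 1000 mm (1.0 is 1000 mm), then the turn about the tool's z in units of 2 pi rad (1.0 is 2 pi rad), then the finger opening in mm, from 0 to 85.4. A call has 1 to 5 rows; each row shifts and turns the commanded pose from where the row before left it, along the tool's axes as they then stand; what a row does not reach is not made up. A row lasts 1/8 s, in which the tool goes at most 62.5 mm and 10.7 degrees, less where a joint would pass 70% of its speed; a pose out of reach is approached as far as the arm can. A call with a number of a shift or a turn outside -1 to 1 is refused whole. A call with a gripper value outside its range is refused whole. The fingers move at their own pace and stop on an object; "squeeze" is the grip in N (left out, the last holds). Time passes only in rows, so rows that do not move let the fingers close. It gives the time, the measured TCP pose, the force and the opening at its end, in the units of the state.
- read_state(): the state, without advancing time (a new reading comes with each control period).
- read_camera(name): name is "scene" or "top" or "wrist"; returns the picture (400x640x3 uint8, red, green, blue); there is no depth.
- camera_info(name): a dict with "intrinsics" (3x3 intrinsics, pixels), "dist_coeffs" ([k1, k2, p1, p2, k3] as OpenCV has them; the pictures are not rectified), "pose" (4x4, takes a point from camera to world coordinates). Camera axes: x right, y down, z forward; pixel columns grow to the right and rows downward; lengths in m; the calibration is good to about 2 mm. A picture is of the moment at which its call begins: read the wrist's pose just before it. camera_info takes no time and is no camera call; for the wrist camera it gives the pose at the moment of the call.
- finish_job(): hands the job in, once; it reports no verdict.
The state is a dict: "time": time; "q": joint angles; "joint_vel": joint speeds; "joint_torque": joint torques, N m; "tool_pos": TCP position; "tcp_rot": TCP orientation; "wrist_force": force on the tool from outside, world axes, zero at the start; "torque": the same for the moment, N m; "width": opening from 0.0 (shut) to 1.0 (fully open).
Only numpy, scipy, OpenCV 4.12 (cv2) and the standard library are available. Lean on these libraries where they do the work, as an engineer would, in place of code of your own. Each camera call takes 0.05 s, during which the arm holds its last target. There are 200 camera calls.

## Working session

There is one attempt and no reset: what is moved stays moved. The work goes in short steps, Python scripts to look and compute and a tool call to move; the robot and the scene stay as the last step left them, time stands still between calls to the robot, and variables do not carry over. Pictures are saved under pics/ and viewed, about 8 in all and at most 12, crops included, and the job is handed in when it is done.

Besides the shell and the picture viewer there is one more tool, called after "Emit:" as name([rows], argument=value, ...), one row to a line, values as JSON. play_rows: Moves the arm, as the interface text tells. Shifts and turns lie within -1 to 1; 1 stands for 1000 mm of shift or 2 pi rad of turn. Its arguments: {"type":"object","properties":{"motion":{"type":"array","items":{"type":"array","items":{"type":"number"}}},"squeeze":{"type":"number"}},"required":["motion"]}

```bash
mkdir -p pics; python3 - <<'E'
from workcell import *
import cv2, numpy as np
for n in ("top","scene"):
    im=read_camera(n); cv2.imwrite(f"pics/{n}0.png",im[:,:,::-1]); i=camera_info(n); print(n,np.round(i["pose"],3).tolist(),np.round(i["intrinsics"],1).tolist(),i["dist_coeffs"])
s=read_state(); print(s)
E
```

```text
top [[0.022, -0.998, 0.059, 0.486], [-1.0, -0.022, -0.007, -0.003], [0.009, -0.058, -0.998, 1.135], [0.0, 0.0, 0.0, 1.0]] [[372.4, 0.0, 317.6], [0.0, 372.4, 201.3], [0.0, 0.0, 1.0]] [0.02946395 0.         0.         0.         0.        ]
scene [[-0.908, -0.235, 0.346, 0.04], [-0.418, 0.517, -0.747, 1.098], [-0.004, -0.824, -0.567, 0.924], [0.0, 0.0, 0.0, 1.0]] [[506.1, 0.0, 320.8], [0.0, 506.1, 203.6], [0.0, 0.0, 1.0]] [-0.09073159  0.          0.          0.          0.        ]
{'time': 0.1, 'q': array([-1.15490242e+00,  2.64704762e-01,  1.60524581e+00,  1.64514507e-05,
        1.27368241e+00, -3.68871058e-02]), 'joint_vel': array([-0.00134492, -0.00214099, -0.00227173, -0.00201946,  0.00087429,
        0.00105249]), 'joint_torque': array([ 6.79843615e-04, -5.16705322e+01, -3.68590379e+01, -6.82872314e-05,
        6.27639267e-03, -4.44943240e-06]), 'tool_pos': array([ 0.29503619, -0.60637573,  0.23006383]), 'tcp_rot': array([-3.05947452e+00, -7.04709071e-01,  5.79090120e-04]), 'wrist_force': array([ 0.81268613, -0.67913224,  0.35024114]), 'torque': array([ 0.03247385,  0.01412667, -0.03079042]), 'width': 1.0022757796007056}
```

View pics/top0.png

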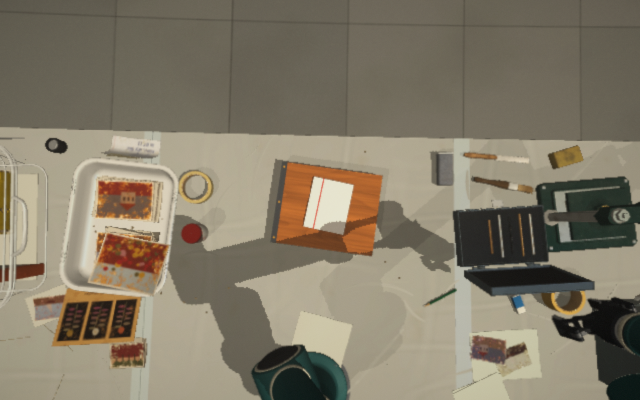

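View pics/scene0.png

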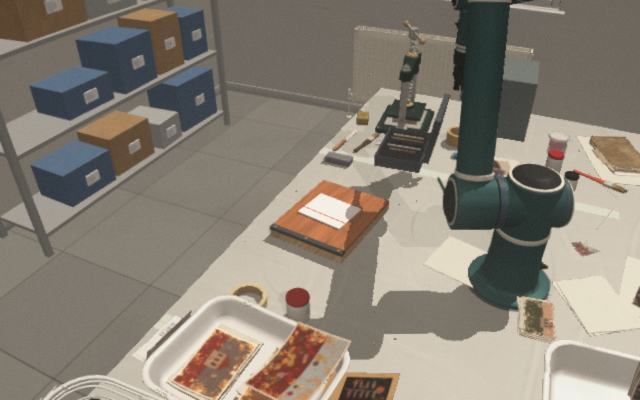

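```bash
cat > h.py <<'E'
import numpy as np, cv2
from workcell import *
def cast(info,px,z):
    px=np.asarray(px,float).reshape(-1,1,2)
    n=cv2.undistortPoints(px,np.array(info["intrinsics"]),np.array(info["dist_coeffs"]))[:,0]
    P=np.array(info["pose"]); d=np.c_[n,np.ones(len(n))]@P[:3,:3].T; o=P[:3,3]
    return o+d*((z-o[2])/d[:,2])[:,None]
def proj(info,X):
    P=np.linalg.inv(np.array(info["pose"])); r=cv2.Rodrigues(P[:3,:3])[0]
    return cv2.projectPoints(np.asarray(X,float).reshape(-1,1,3),r,P[:3,3],np.array(info["intrinsics"]),np.array(info["dist_coeffs"]))[0][:,0]
def big(m):
    c=max(cv2.findContours(m.astype(np.uint8),cv2.RETR_EXTERNAL,cv2.CHAIN_APPROX_NONE)[0],key=cv2.contourArea); return c
E
python3 - <<'E'
from h import *
im=cv2.imread("pics/top0.png"); cv2.imwrite("pics/c1.png",cv2.resize(im[145:270,170:460],None,fx=2.7,fy=2.7,interpolation=cv2.INTER_CUBIC))
i=camera_info("top"); b,g,r=[im[:,:,k].astype(int) for k in range(3)]
roi=np.zeros(b.shape,bool); roi[150:265,265:395]=1
board=roi&(b>110); red=roi&(r-g>60)&(g-b<20)
# fill board
c=big(cv2.morphologyEx(board.astype(np.uint8),cv2.MORPH_CLOSE,np.ones((7,7))))
X=cast(i,c[:,0],.046); rc=cv2.minAreaRect((X[:,:2]*1000).astype(np.float32)); print("board",rc,"\n",cv2.boxPoints(rc))
wood=roi&(r-b>40); w=cv2.morphologyEx((wood|board).astype(np.uint8),cv2.MORPH_CLOSE,np.ones((7,7)))
c=big(w); X=cast(i,c[:,0],.04); rc=cv2.minAreaRect((X[:,:2]*1000).astype(np.float32)); print("wood",rc,"\n",cv2.boxPoints(rc))
from scipy.spatial.transform import Rotation as R
print(R.from_rotvec(read_state()["tcp_rot"]).as_matrix().round(3))
E
```

```text
board ((592.813720703125, -45.7548828125), (220.59056091308594, 380.6463623046875), 1.6698051691055298) 
 [[ 477.01938  141.27354]
 [ 488.11118 -239.2112 ]
 [ 708.60803 -232.78331]
 [ 697.51624  147.70143]]
wood ((535.4964599609375, -46.568878173828125), (335.8095397949219, 382.7491149902344), 1.2904996871948242) 
 [[ 363.32422  140.97566]
 [ 371.94434 -241.67638]
 [ 707.6687  -234.11342]
 [ 699.0486   148.53862]]
[[ 0.899  0.437 -0.001]
 [ 0.437 -0.899  0.002]
 [ 0.    -0.002 -1.   ]]
```

View pics/c1.png

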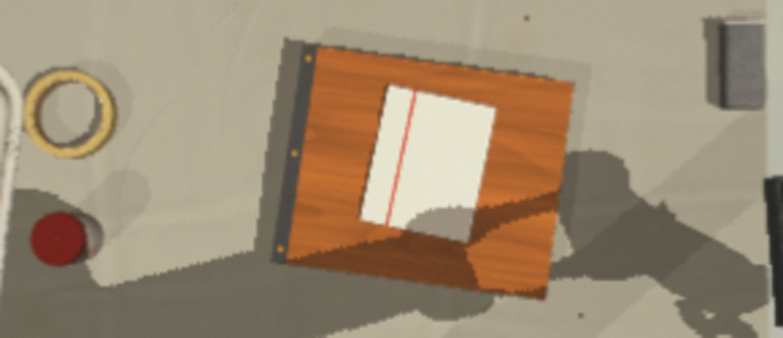

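```bash
python3 - <<'E'
from h import *
i=camera_info("top")
f=lambda p,z:cast(i,(np.array(p)+.5)/2.7-.5+[170,145],z)[:,:2]*1000
B=f([(388,85),(496,107),(467,242),(360,220)],.046); K=f([(285,38),(575,82),(546,299),(272,262)],.04); L=f([(415,92),(387,224)],.046)
for n,X in (("board",B),("block",K),("line",L)): print(n,X.round(1).tolist(),np.linalg.norm(np.diff(np.r_[X,X[:1]],axis=0),axis=1).round())
a=lambda v:np.degrees(np.arctan2(v[1],v[0]))
print("edge ang",a(K[0]-K[3]),a(K[1]-K[2]),a(K[0]-K[1])-90,a(K[3]-K[2])-90)
print("board ang",a(B[0]-B[3]),a(B[1]-B[2]),a(L[0]-L[1]),a(B[0]-B[1])-90)
E
```

```text
board [[623.4, 3.4], [602.0, -114.7], [454.9, -85.7], [476.0, 30.3]] [120. 150. 118. 150.]
block [[673.3, 117.5], [632.1, -201.4], [395.2, -172.7], [428.6, 124.6]] [322. 239. 299. 245.]
line [[616.4, -26.1], [472.4, 1.1]] [147. 147.]
edge ang -1.6488933156581826 -6.899368622428242 -7.359667876099763 -6.4078667337525275
board ang -10.352019499777553 -11.127105768865317 -10.70323485206172 -10.262818643588858
```

Emit:
play_rows([
  [0, 0, 0, -0.0263, 85],
  [0, 0, 0, -0.0263, 85],
  [0, 0, 0, -0.0263, 85],
  [0, 0, 0, -0.0263, 85],
  [0, 0, 0, -0.0263, 85],
])

```text
time: 0.72
tool_pos: [0.2951, -0.6066, 0.2305]
tcp_rot: [-2.515, -1.881, -0.0]
wrist_force: [0.5, 1.1, -0.5]
width: 0.997
```

Emit:
play_rows([
  [0, 0, 0, -0.0263, 85],
  [0.02, 0.007, 0, 0, 85],
  [0.05, 0.018, 0, 0, 85],
  [0.05, 0.018, 0, 0, 85],
  [0.05, 0.018, 0, 0, 85],
])

```text
time: 1.35
tool_pos: [0.378, -0.4431, 0.2309]
tcp_rot: [-2.361, -2.072, -0.001]
wrist_force: [0.8, -0.1, 0.0]
width: 0.997
```

Emit:
play_rows([
  [0.05, 0.018, 0, 0, 85],
  [0.05, 0.018, 0, 0, 85],
  [0.05, 0.018, 0, 0, 85],
  [0.05, 0.018, 0, 0, 85],
  [0, 0, 0, 0, 85],
])

```text
time: 1.98
tool_pos: [0.4748, -0.2522, 0.231]
tcp_rot: [-2.354, -2.079, -0.002]
wrist_force: [-0.9, -1.2, -0.3]
width: 0.995
```

```bash
python3 - <<'E'
from h import *
from scipy.spatial.transform import Rotation as R
s=read_state(); print(s["time"],s["tool_pos"],R.from_rotvec(s["tcp_rot"]).as_matrix().round(3)[:,0])
i=camera_info("wrist"); np.savez("w1.npz",**{k:np.array(v) for k,v in i.items()})
cv2.imwrite("pics/w1.png",read_camera("wrist")[:,:,::-1])
E
```

```text
1.975 [ 0.47479456 -0.25224529  0.23103631] [0.124 0.992 0.002]
```

View pics/w1.png

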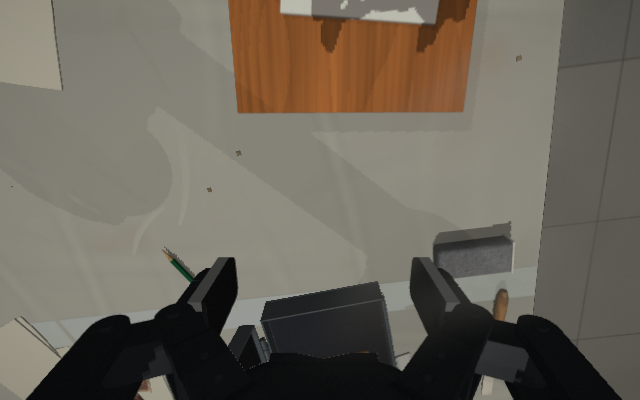

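Emit:
play_rows([
  [0.04, 0.013, 0, 0, 85],
  [0.04, 0.013, 0, 0, 85],
  [0.034, 0.012, 0, 0, 85],
  [0, 0, 0, 0, 85],
  [0, 0, 0, 0, 85],
])

```text
time: 2.65
tool_pos: [0.5254, -0.1492, 0.2311]
tcp_rot: [-2.359, -2.075, 0.001]
wrist_force: [0.1, 0.2, 0.3]
width: 0.993
```

```bash
python3 - <<'E'
from h import *
s=read_state(); print(s["time"],s["tool_pos"])
i=camera_info("wrist"); im=read_camera("wrist")[:,:,::-1]; cv2.imwrite("pics/w2.png",im)
np.savez("w2.npz",**{k:np.array(v) for k,v in i.items()})
z=np.load("w1.npz"); X=cast(z,[(238,113),(463,111)],.04); print(X.round(4), np.degrees(np.arctan2(*(X[1]-X[0])[1::-1])))
E
```

```text
2.65 [ 0.52538218 -0.14918927  0.2310633 ]
[[ 0.3924 -0.1714  0.04  ]
 [ 0.6304 -0.1988  0.04  ]] -6.583206771758693
```

View pics/w2.png

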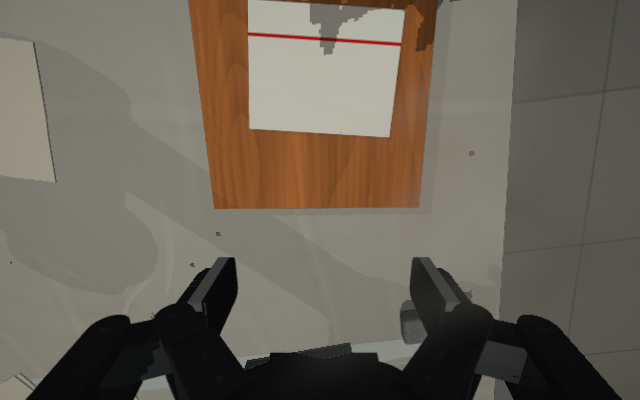

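```bash
python3 - <<'E'
from h import *
z=np.load("w2.npz"); a=lambda v:np.degrees(np.arctan2(v[1],v[0]))
K=cast(z,[(214,208.5),(419.5,208)],.04); L=cast(z,[(248,34),(401,44)],.046); B=cast(z,[(249,129),(390,137)],.046)
for X in (K,L,B): print((X*1000).round(1)[:,:2].tolist(),a(X[1]-X[0]),np.linalg.norm(X[1]-X[0]))
t=(K[1]-K[0])/np.linalg.norm(K[1]-K[0]); n=np.array([-t[1],t[0],0])
print("line y from edge",[300-(x-K[0])@n*1000 for x in L], "x",[(x-K.mean(0))@t*1000 for x in L])
print("tcp y from back edge",(read_state()["tool_pos"]-K[0])@n*1000,"board back",[(x-K[0])@n*1000 for x in B], "x tcp",(read_state()["tool_pos"]-K.mean(0))@t)
E
```

```text
[[392.2, -170.5], [631.6, -200.4]] -7.109144233695404 0.24125866699100362
[[470.1, 2.8], [617.2, -25.0]] -10.693941037153605 0.14976092321614454
[[452.9, -86.0], [601.0, -113.4]] -10.478222225171077 0.15061374234542618
line y from edge [np.float64(118.37966351429881), np.float64(127.74356933493624)] x [np.float64(-64.80993599495788), np.float64(84.6579581841406)]
tcp y from back edge 37.377346882034786 board back [np.float64(91.38305664484089), np.float64(82.53184485734215)] x tcp 0.008852221693691929
```

Emit:
play_rows([
  [0, 0, 0.05, 0, 85],
  [0, 0, 0.05, 0, 85],
  [0, 0, 0.05, 0, 85],
  [0, 0, 0.021, 0, 85],
  [0, 0, 0, 0, 85],
])

```text
time: 3.32
tool_pos: [0.5234, -0.149, 0.058]
tcp_rot: [-2.356, -2.071, 0.004]
wrist_force: [-0.4, -0.3, 1.3]
width: 0.998
```

Emit:
play_rows([
  [0, 0, 0.005, 0, 85],
  [0, 0, 0.003, 0, 85],
  [0, 0, 0.003, 0, 85],
  [0, 0, 0, 0, 85],
  [0, 0, 0, 0, 85],
])

```text
time: 3.95
tool_pos: [0.5262, -0.1484, 0.0496]
tcp_rot: [2.357, 2.077, 0.0]
wrist_force: [-0.2, -0.1, 0.3]
width: 0.998
```

Emit:
play_rows([
  [0, 0, 0.002, 0, 85],
  [0, 0, 0.002, 0, 85],
  [0, 0, 0.002, 0, 85],
  [0, 0, 0, 0, 85],
  [0, 0, 0, 0, 85],
])

```text
time: 4.58
tool_pos: [0.526, -0.1484, 0.0432]
tcp_rot: [-2.357, -2.077, 0.0]
wrist_force: [-0.1, 0.5, 0.6]
width: 0.996
```

Emit:
play_rows([
  [0, 0, 0.001, 0, 85],
  [0, 0, 0.001, 0, 85],
  [0, 0, 0, 0, 85],
  [0, 0, 0, 0, 85],
])

```text
time: 5.08
tool_pos: [0.526, -0.1484, 0.0413]
tcp_rot: [2.357, 2.077, 0.0]
wrist_force: [-0.3, 0.0, 0.5]
width: 0.992
```

```bash
python3 - <<'E'
from h import *
s=read_state(); print(s["time"],s["tool_pos"],s["wrist_force"])
im=read_camera("scene")[:,:,::-1]
cv2.imwrite("pics/s1.png",cv2.resize(im[160:270,260:410],None,fx=5,fy=5,interpolation=cv2.INTER_CUBIC))
E
```

```text
5.075 [ 0.52603016 -0.14842293  0.04130217] [-0.25387778  0.04060541  0.46047954]
```

View pics/s1.png

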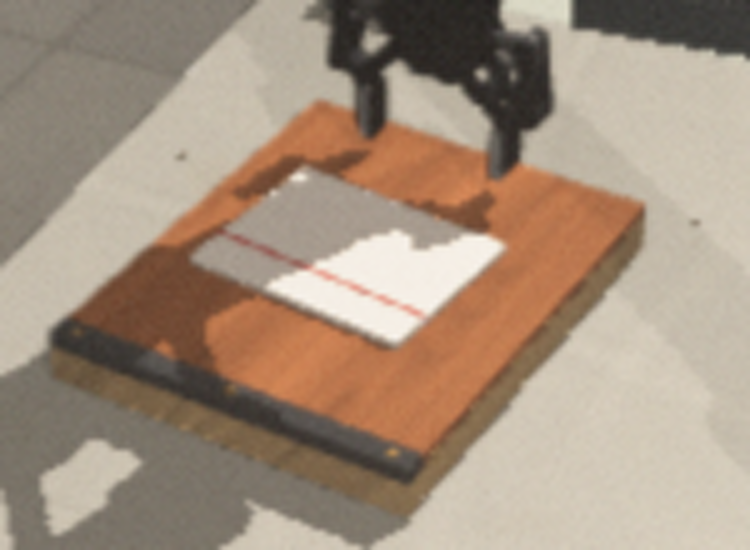

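Emit:
play_rows([
  [0, 0, 0.002, 0, 85],
  [0, 0, 0.002, 0, 85],
  [0, 0, 0, 0, 85],
  [0, 0, 0, 0, 85],
])

```text
time: 5.62
tool_pos: [0.526, -0.1484, 0.0372]
tcp_rot: [-2.357, -2.077, 0.0]
wrist_force: [1.0, 0.4, -0.6]
width: 0.995
```

Emit:
play_rows([
  [0, 0, 0.002, 0, 85],
  [0, 0, 0.002, 0, 85],
  [0, 0, 0, 0, 85],
  [0, 0, 0, 0, 85],
])

```text
time: 6.12
tool_pos: [0.526, -0.1484, 0.0333]
tcp_rot: [-2.357, -2.077, 0.0]
wrist_force: [0.2, 0.2, 1.0]
width: 0.993
```

Emit:
play_rows([
  [0, 0, 0.0015, 0, 85],
  [0, 0, 0, 0, 85],
  [0, 0, 0, 0, 85],
])

```text
time: 6.5
tool_pos: [0.526, -0.1484, 0.0318]
tcp_rot: [2.357, 2.077, 0.0]
wrist_force: [-0.4, -0.4, -0.2]
width: 0.995
```

Emit:
play_rows([
  [0, 0, 0.0015, 0, 85],
  [0, 0, 0, 0, 85],
  [0, 0, 0, 0, 85],
])

```text
time: 6.88
tool_pos: [0.5259, -0.1484, 0.0302]
tcp_rot: [-2.357, -2.076, 0.0]
wrist_force: [0.1, 0.6, 0.4]
width: 0.998
```

Emit:
play_rows([
  [0, 0, 0.0015, 0, 85],
  [0, 0, 0, 0, 85],
  [0, 0, 0, 0, 85],
])

```text
time: 7.25
tool_pos: [0.526, -0.1484, 0.0288]
tcp_rot: [-2.357, -2.077, 0.0]
wrist_force: [-0.2, -0.9, -0.1]
width: 0.995
```

Emit:
play_rows([
  [0, 0, 0.001, 0, 85],
  [0, 0, 0, 0, 85],
  [0, 0, 0, 0, 85],
])

```text
time: 7.62
tool_pos: [0.526, -0.1484, 0.0278]
tcp_rot: [-2.357, -2.077, 0.0]
wrist_force: [0.7, 0.6, -1.1]
width: 0.997
```

Emit:
play_rows([
  [0, 0, 0.001, 0, 85],
  [0, 0, 0, 0, 85],
  [0, 0, 0, 0, 85],
])

```text
time: 8.0
tool_pos: [0.5262, -0.1485, 0.027]
tcp_rot: [2.357, 2.076, 0.0]
wrist_force: [-0.5, 0.2, 2.5]
width: 0.992
```

Emit:
play_rows([
  [0, 0, -0.002, 0, 85],
  [0.01, 0, 0, 0, 85],
  [0.01, 0, 0, 0, 85],
  [0.01, 0, 0, 0, 85],
  [0.006, 0, 0, 0, 85],
])

```text
time: 8.62
tool_pos: [0.5306, -0.1118, 0.0287]
tcp_rot: [-2.356, -2.078, 0.0]
wrist_force: [-0.8, -0.1, -0.6]
width: 0.994
```

Emit:
play_rows([
  [0.006, 0, 0, 0, 85],
  [0.006, 0, 0, 0, 85],
  [0.006, 0, 0, 0, 85],
  [0.006, 0, 0, 0, 85],
  [0.006, 0, 0, 0, 85],
])

```text
time: 9.25
tool_pos: [0.5344, -0.0826, 0.0288]
tcp_rot: [2.358, 2.076, -0.0]
wrist_force: [-0.2, -0.0, 0.0]
width: 1.0
```

Emit:
play_rows([
  [0.008, 0, 0, 0, 85],
  [0.008, 0, 0, 0, 85],
  [0.008, 0, 0, 0, 85],
  [0.006, 0, 0, 0, 85],
  [0, 0, 0, 0, 85],
])

```text
time: 9.88
tool_pos: [0.5381, -0.0525, 0.0288]
tcp_rot: [-2.357, -2.077, -0.0]
wrist_force: [0.5, 0.4, 0.2]
width: 0.994
```

```bash
python3 - <<'E'
from h import *
s=read_state(); print(s["time"],s["tool_pos"],s["wrist_force"])
i=camera_info("wrist"); im=read_camera("wrist")[:,:,::-1]; cv2.imwrite("pics/w3.png",im)
t=read_camera("top")[:,:,::-1]; cv2.imwrite("pics/top3.png",t)
np.savez("w3.npz",**{k:np.array(v) for k,v in i.items()})
cv2.imwrite("pics/j3.png",np.vstack([cv2.resize(im[:200],None,fx=1.25,fy=1.25),cv2.resize(t[145:270,170:460],(800,345),interpolation=cv2.INTER_CUBIC)]))
E
```

```text
9.875 [ 0.53814795 -0.05253825  0.02877946] [0.45709934 0.43079064 0.15934924]
```

View pics/j3.png

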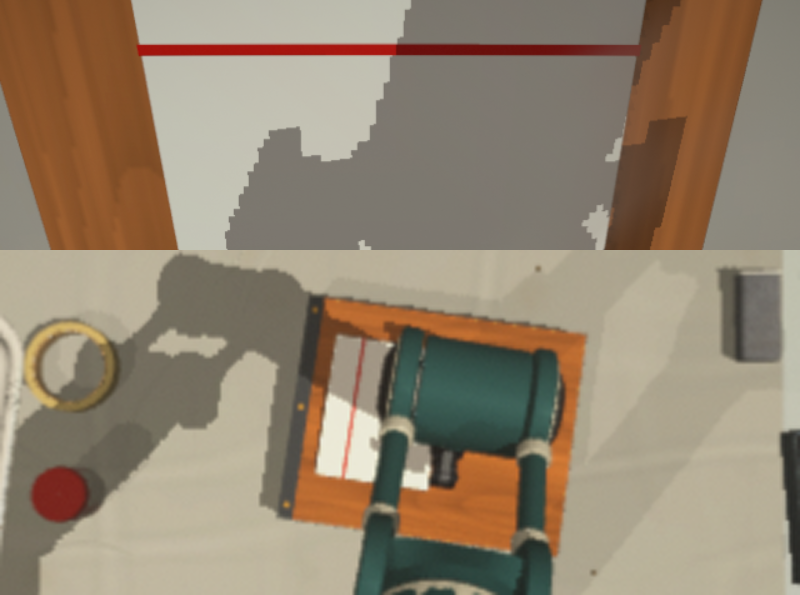

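```bash
python3 - <<'E'
from h import *
z=np.load("w3.npz"); L=cast(z,[(111,40),(512,40)],.046)
K=np.array([[.3922,-.1705,.04],[.6316,-.2004,.04]]); t=(K[1]-K[0])/np.linalg.norm(K[1]-K[0]); n=np.array([-t[1],t[0],0])
print("wrist",[300-(x-K[0])@n*1000 for x in L],"x",[(x-K.mean(0))@t*1000 for x in L],"len",np.linalg.norm(L[1]-L[0]))
i=camera_info("top"); s=800/290
f=lambda p,zz:cast(i,(np.array(p)-[0,250]+.5)/s-.5+[170,145],zz)
L2=f([(364,338),(344,478)],.046); S=f([(316,310),(300,406),(286,504)],.04)
u=S[2]-S[0];u/=np.linalg.norm(u); m=np.array([u[1],-u[0],0]); m*=np.sign(m[1])
print("top line->screw line+8:",[(S.mean(0)-x)@m*1000+8 for x in L2], "ang",np.degrees(np.arctan2(-u[1],-u[0])), "edge by wrist K", [(p-K[0])@n*1000+8 for p in S])
E
```

```text
wrist [np.float64(63.30638691780297), np.float64(63.5839640994335)] x [np.float64(-70.91780950138399), np.float64(80.39223191304394)] len 0.1513102960208844
top line->screw line+8: [np.float64(64.10714461257209), np.float64(65.37336153067412)] ang -7.16096326878041 edge by wrist K [np.float64(298.9094684890699), np.float64(300.2323578003167), np.float64(299.06243575206815)]
```

Emit:
play_rows([
  [0.006, 0, 0, 0, 85],
  [0.008, 0, 0, 0, 85],
  [0.008, 0, 0, 0, 85],
  [0.008, 0, 0, 0, 85],
  [0.008, 0, 0, 0, 85],
])

```text
time: 10.6
tool_pos: [0.5429, -0.0148, 0.0288]
tcp_rot: [-2.357, -2.077, 0.0]
wrist_force: [0.2, -0.7, 0.4]
width: 0.998
```

Emit:
play_rows([
  [0.007, 0, 0, 0, 85],
  [0.006, 0, 0, 0, 85],
  [0.004, 0, 0, 0, 85],
  [0, 0, 0, 0, 85],
  [0, 0, 0, 0, 85],
])

```text
time: 11.22
tool_pos: [0.5451, 0.0014, 0.0288]
tcp_rot: [-2.357, -2.076, -0.0]
wrist_force: [0.2, 0.4, -0.2]
width: 0.994
```

```bash
cat > m.py <<'E'
from h import *
import sys
k=sys.argv[1]; s=read_state(); print(s["time"],s["tool_pos"],s["wrist_force"])
i=camera_info("wrist"); im=read_camera("wrist")[:,:,::-1]; cv2.imwrite(f"pics/w{k}.png",im)
t=read_camera("top")[:,:,::-1]; cv2.imwrite(f"pics/top{k}.png",t)
np.savez(f"w{k}.npz",**{a:np.array(v) for a,v in i.items()})
cv2.imwrite(f"pics/j{k}.png",np.vstack([cv2.resize(im[:200],None,fx=1.25,fy=1.25),cv2.resize(t[145:270,170:460],(800,345),interpolation=cv2.INTER_CUBIC)]))
E
python3 m.py 4
```

```text
11.225 [0.54508016 0.00138824 0.02881088] [ 0.20806737  0.36227919 -0.20235949]
```

View pics/j4.png

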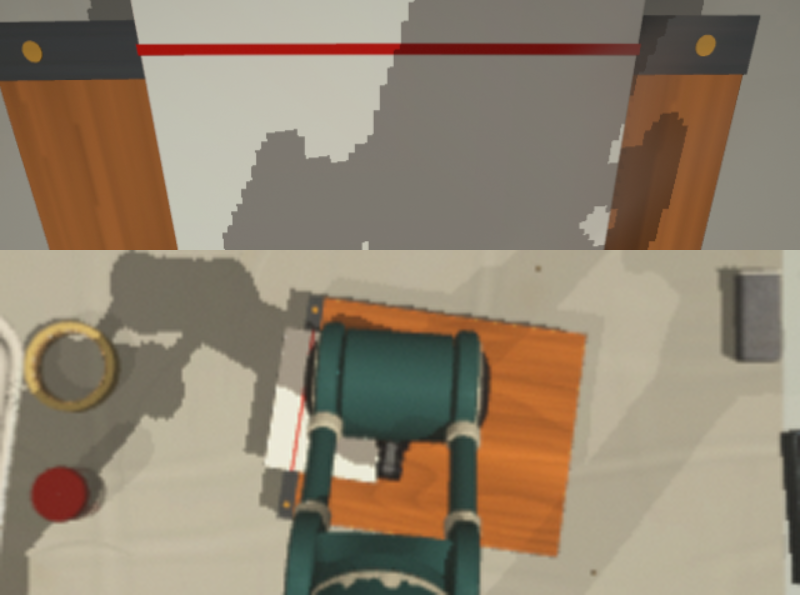

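```bash
python3 - <<'E'
from h import *
z=np.load("w4.npz"); f=lambda p,h:cast(z,np.array(p)/1.25,h)
L=f([(139,49.7),(640,49)],.046); E=f([(3,22.5),(132,19.5),(643,16.5),(760,15.5)],.04); S=f([(31.5,51),(706,45)],.04)
u=S[1]-S[0];u/=np.linalg.norm(u); m=np.array([-u[1],u[0],0]); a=np.degrees(np.arctan2(u[1],u[0]))
print(a,"edge above screws",[(p-S[0])@m*1000 for p in E],"line",[8-(p-S[0])@m*1000 for p in L])
e=E[3]-E[0]; print(np.degrees(np.arctan2(e[1],e[0])))
l=L[1]-L[0]; print(np.degrees(np.arctan2(l[1],l[0])))
E
```

```text
-6.83010889762719 edge above screws [np.float64(8.101196786256347), np.float64(8.362958211472689), np.float64(7.944868281362975), np.float64(8.149407639647794)] line [np.float64(9.211731430538025), np.float64(10.173464520359232)]
-6.818354666728254
-7.194609488510058
```

Emit:
play_rows([
  [0.003, 0, 0, 0, 85],
  [0.004, 0, 0, 0, 85],
  [0.0026, 0, 0, 0, 85],
  [0, 0, 0, 0, 85],
  [0, 0, 0, 0, 85],
])

```text
time: 11.95
tool_pos: [0.5463, 0.0111, 0.0288]
tcp_rot: [-2.357, -2.077, -0.0]
wrist_force: [-0.7, -0.4, -0.2]
width: 0.994
```

Emit:
play_rows([
  [-0.01, 0, 0, 0, 85],
  [-0.03, 0, 0, 0, 85],
  [0, 0, 0, 0, 85],
  [0, 0, -0.03, 0, 85],
  [0, 0, -0.05, 0, 85],
])

```text
time: 12.58
tool_pos: [0.539, -0.0285, 0.1073]
tcp_rot: [-2.355, -2.073, 0.005]
wrist_force: [0.8, -0.3, 0.8]
width: 1.001
```

Emit:
play_rows([
  [0, 0, -0.05, 0, 85],
  [-0.01, 0, -0.04, 0, 85],
  [0, 0, 0, 0, 85],
  [0, 0, 0, 0, 85],
])

```text
time: 13.08
tool_pos: [0.5394, -0.0384, 0.1981]
tcp_rot: [-2.357, -2.076, 0.0]
wrist_force: [0.6, 0.5, -0.5]
width: 0.996
```

```bash
python3 m.py 5
```

```text
13.075 [ 0.53944582 -0.03841409  0.19814962] [ 0.55782394  0.53074599 -0.52048118]
```

View pics/j5.png

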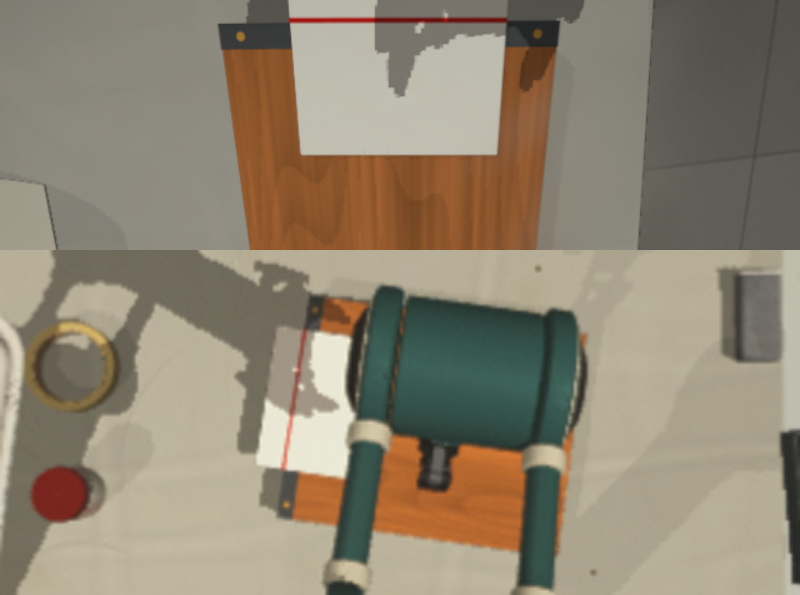

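```bash
python3 - <<'E'
from h import *
z=np.load("w5.npz"); im=cv2.imread("pics/w5.png").astype(int); b,g,r=im[:,:,0],im[:,:,1],im[:,:,2]
yy,xx=np.nonzero((r-g>60)&(r-b>60)&(np.abs(g-b)<35)&(np.arange(400)[:,None]<30)); p=np.polyfit(xx,yy,1); print("red",xx.min(),xx.max(),p)
sy,sx=np.nonzero((r-b>60)&(np.arange(400)[:,None]<33)&((np.abs(np.arange(640)-192)<8)|(np.abs(np.arange(640)-430)<8)))
S=[(sx[q].mean(),sy[q].mean()) for q in (sx<300,sx>300)]; print("screws",S)
L=cast(z,[(x,np.polyval(p,x)) for x in (xx.min(),xx.max())],.046); S=cast(z,S,.04)
u=S[1]-S[0];u/=np.linalg.norm(u); m=np.array([-u[1],u[0],0])
print("wrist: line past edge mm",[(q-S[0])@m*1000-8 for q in L],"x",[(q-S.mean(0))@u*1000 for q in L])
i=camera_info("top"); s=800/290
f=lambda p,zz:cast(i,(np.array(p)-[0,250]+.5)/s-.5+[170,145],zz)
L=f([(304.5,331),(285,468)],.046); S=f([(315.5,310),(286.5,504)],.04)
u=S[0]-S[1];u/=np.linalg.norm(u); m=np.array([-u[1],u[0],0]); print("top",[(q-S[0])@m*1000-8 for q in L])
E
```

```text
red 231 404 [3.94709883e-03 1.45211897e+01]
screws [(np.float64(192.04761904761904), np.float64(28.928571428571427)), (np.float64(429.5806451612903), np.float64(26.548387096774192))]
wrist: line past edge mm [np.float64(0.6786710151635962), np.float64(-1.1610972099202783)] x [np.float64(-68.18783604919793), np.float64(80.93738886345537)]
top [np.float64(-0.3295761272263249), np.float64(-1.4130732130498558)]
```

```bash
python3 -c "
from workcell import *; print(finish_job())"
```

```text
the job is handed in; nothing more can be done
None
```

I pushed the board across the block with the two open fingertips, then backed off and lifted the arm clear before handing the job in. The hand-in gives no verdict.

- **Line position:** after the push, the wrist camera put the two ends of the red line +0.7 mm (near) and −1.2 mm (far) from the steel edge. The top camera gave −0.3 mm and −1.4 mm, without my tracking which end was which. All are well inside the 6 mm limit.
- **Along the edge:** the line ends lie at about −68 mm and +81 mm, inside the ±122 mm limit.
- **Board and other objects:** the board appears to lie flat in the pictures. The jar, weight and tape roll look unmoved in the top view, though I did not measure them.
- **Forces:** the only contact force I noticed was about 2.5 N, when I touched the block top to find the fingertip height.
- **Disagreement:** the two cameras differed by about 1 mm, within their 2 mm calibration. No check failed.

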